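# Pin the guide roller into its stand

### The job

Draw the red-headed steel axle pin up out of the wooden holder and thread it straight down through the stand's upper lug, the blue roller and the lower lug until its collar sits flush on the upper lug, then let go of it. The roller has slipped out of line, so feel lightly for its hole with the pin's nose and use the pin to draw the roller back into line before going on, never forcing the pin. Leave the black-headed pin and the other things where they are.

Things in the scene. Friction and masses are not known exactly. Their poses are not given: they have to be found in the camera images.
- pin: Red-headed axle pin, 140 g, upright in one of the holder's holes with about 1 mm play. From its tip up: tapered nose (8.8 mm diameter at the tip, 12 mm from 6 mm up), steel shaft 12 mm diameter to 84 mm, steel collar 30 mm diameter to 89 mm, red square grip 20 x 20 mm to 127 mm. Origin at the centre of the nose tip, z up the shaft, x and y square to the grip's flats.
- pin_grip (a point): Point on the pin's axis in the red grip, 110 mm above the tip: a good height to hold it.
- pin_collar (a point): Point on the pin's axis at the underside of its collar, 84 mm above the tip. At the level of upper_hole when the pin is home.
- stand: Fixed roller stand, a green fork with a low white stick trough on its far side. Origin on the table under the hole axis, z up. Heights above the table: grey base 0-10 mm, lower lug 10-28, blue roller (44 mm diameter) 32-82, upper lug 86-98, nothing higher. Lugs 60 x 52 mm, their holes in line with the z axis; a web joins them at x = 34-46 mm.
- upper_hole (a point): Centre of the upper lug's 22 mm hole, at its top face, 98 mm above the table. The hole leaves the 12 mm pin 5 mm of sideways play. Below it the roller's 14 mm bore starts 5.4 to 6.2 mm off this axis in an unknown direction, not measured: a pin on the axis lands on the roller's flat top; moved 4.5 to 5 mm towards the bore, it slips in (nose catches within 2.5 mm of the bore's centre).
- lower_hole (a point): Centre of the lower lug's 14.6 mm hole, at its top face, 28 mm above the table; the pin's tip is 14 mm below it when home. The roller cannot tip or fall out; friction holds it, and over about 4 N sideways slides it (up to 7.5 mm either way), so a pin well down its bore carries it along. Over 30 N between pin and stand or roller is forcing.
- holder: Fixed wooden pin holder 55 x 160 mm, 50 mm tall, with two upright 14.5 mm holes 44 mm deep (floor 6 mm above the table) at y = -50 and +50 mm. Origin at the centre of its underside. Which pin stands in which hole varies.
- spare_pin: Black-headed pin in the holder's other hole, with a shaft of 74 mm but otherwise like the red one. Not to be used. Origin at its tip.
- spare_roller: Loose blue roller like the one in the stand, 44 mm diameter, 50 mm tall, standing on the table in front of the stand. Origin at its underside.
- bundle: Bundle of bamboo sticks with two red bands, 42 x 190 x 28 mm, lying behind the holder. Origin at its underside's centre.
- cup: White cup, 72 mm diameter, 85 mm tall, in front of the holder. Origin at its underside's centre.
- tape: Roll of yellow tape, 90 mm diameter, 30 mm tall, on the left of the table. Origin at its underside's centre.
- brush: Wooden-handled hand brush, 200 mm long, on the right of the table. Origin under its middle.
- wrench: Steel wrench, 180 mm long, on the left of the table. Origin under its middle.
Things that resemble listed ones, but are neither listed nor needed, are in the scene too. What is shaped like the pin but green or purple is not meant.

How it is judged (in metres and radians):
On the way, in this order (a step that is already met when the one before it is completed fails the run):
1. the red-headed pin is out of the holder and lifted clear (height (world z) of pin above 0.06 m), for 0.1 s.
2. the pin's nose is at least 15 mm down in the roller's bore (z of pin in the frame of upper_hole below -0.031 m and horizontal distance between pin and upper_hole below 0.01 m and angle between pin's own z axis and vertical below 0.15 rad), for 0.1 s.
At the end, for the whole second after the job is handed in: The red-headed pin stands through upper lug, roller and lower lug: collar within 2.5 mm of the upper lug's top face, nose within 3 mm of the lower hole's axis and at least 10 mm below its mouth, within 0.05 rad of the stand's axis, at rest and released (z of pin_collar in the frame of upper_hole below 0.0025 m and horizontal distance between pin and lower_hole below 0.003 m and z of pin in the frame of lower_hole below -0.01 m and angle between the z axis of pin and the z axis of stand, either way round below 0.05 rad and linear speed of pin below 0.02 m/s); the robot touches nothing.
It fails at once if the pin is forced: more than 30 N between the pin and the stand or its roller (contact force between pin and stand above 30 N).
It fails at once if the gripper presses on the stand with more than 15 N (contact force between the fingers and stand above 15 N).
It fails at once if one of the other things (spare pin, spare roller, bundle, cup, tape, brush, wrench) is moved more than 30 mm (distance of any of spare_pin, spare_roller, bundle, cup, tape, brush, wrench from where it was at the start of the episode above 0.03 m).
It also fails if it takes over 72 s, if anything falls off the work surface, if the arm or the gripper's body presses on something with over 40 N, if the wrist force passes 120 N, or if a joint passes its speed limit or range.

### The arm

A 6-joint arm with a two-finger parallel gripper is mounted at the origin on the work surface. World frame = base frame: x ahead of the robot, y to its left, z up, the work surface at z = 0. Lengths are in mm, angles in rad, forces in N, time in s.
With the tool pointing down it reaches from about 425 to 950 mm from the base axis. Payload 3.5 kg.
Tool frame: the origin (TCP) lies midway between the tips of the shut fingers; the grasp point (between the pads) lies 19 mm behind it; z points along the fingers, y is the direction in which the jaws open and shut (so a half turn about z gives the same grasp; the last joint's range is limited). The gripper opens to 85 mm and grips with 20 to 120 N. Pads are 22 mm wide; open, the fingers measure 114 mm over their backs; the gripper's body (76 mm by 85 mm) begins 54 mm behind the grasp point. The pads swing forward as they close: fully open they stand 13 mm farther back than shut.
Start: joints at [1.08, 0.286, 1.577, -0, 1.279, -0.15], TCP at [225.576, 636.177, 200.825] pointing down, gripper open.
Joint ranges: [-2.77, 2.77], [-0.9, 2.22], [0.21, 2.48], [-1.53, 4.67], [0.24, 2.81], [-2.84, 2.84]. Speed limits (rad/s): [2.79, 2.79, 3.14, 3.14, 3.14, 3.14].

### API

Orientations are given as a unit quaternion [w, x, y, z].
In Python, from cell import sensors, read_camera, camera_info, order gives the robot as it stands.
- The arm moves only by the shell command python3 -m pendant 'ROWS' [OPENING] [FORCE]. ROWS is JSON, a list of rows, each an object of numbers: "x", "y", "z": the shift along the tool's x, y, z in m; "twist": the turn about the tool's z in rad. A call has 1 to 10 rows; each row is the pose to reach, as a shift and turn from the pose commanded when the call began, along the tool's axes at that moment; what a row does not reach only later rows make up. A row lasts 1/12 s, in which the tool goes at most 41.7 mm and 7.16 degrees, less where a joint would pass 70% of its speed; a pose out of reach is approached as far as the arm can. A call with a gripper value outside its range is refused whole. OPENING is the opening, from 0 (shut) to 1 (fully open), set as the call begins (- or left out, the last holds). The fingers move at their own pace and stop on an object; FORCE is the grip in N (left out, the last holds). Time passes only in rows, so rows that repeat a pose let the fingers close. It gives the time, the measured TCP pose, the force and the opening at its end, in the units of the state.
- sensors.read_state(): the state, without advancing time (a new reading comes with each control period).
- read_camera(name): name is "scene" or "top" or "wrist"; returns the picture (384x512x3 uint8, red, green, blue); there is no depth.
- camera_info(name): a dict with "mtx" (3x3 intrinsics, pixels), "position" and "orientation" of the camera in the world. Camera axes: x right, y down, z forward; pixel columns grow to the right and rows downward; lengths in mm; the calibration is good to about 2 mm. A picture is of the moment at which its call begins: read the wrist's pose just before it. camera_info takes no time and is no camera call; for the wrist camera it gives the pose at the moment of the call.
- order.job_done(): hands the job in, once; it reports no verdict.
The state is a dict: "t": time; "qpos": joint angles; "dq": joint speeds; "joint_efforts": joint torques, N m; "position": TCP position; "orientation": TCP orientation; "force": force on the tool from outside, world axes, zero at the start; "torque": the same for the moment, N m; "gripper_width": finger opening in mm.
Only numpy, scipy, OpenCV 4.12 (cv2) and the standard library are available. Lean on these libraries where they do the work, as an engineer would, in place of code of your own. Each camera call takes 0.05 s, during which the arm holds its last target.

## Working session

There is one attempt and no reset: what is moved stays moved. The work goes in short steps, Python scripts to look and compute and a shell command to move; the robot and the scene stay as the last step left them, time stands still between calls to the robot, and variables do not carry over. Pictures are saved under pics/ and viewed, and the job is handed in when it is done.

```bash
ls; mkdir -p pics; python3 - <<'E'
from cell import sensors, read_camera, camera_info, order
import cv2
s=sensors.read_state(); print(s)
for n in ["scene","top","wrist"]:
    ci=camera_info(n); print(n,ci)
    cv2.imwrite(f"pics/{n}0.png",read_camera(n)[:,:,::-1])
E
```

```text
pics
{'t': 0.0, 'qpos': array([ 1.08001621e+00,  2.87186821e-01,  1.57818356e+00, -8.20611431e-06,
        1.27861967e+00, -1.49996030e-01]), 'dq': array([ 5.81586762e-04, -5.08332533e-04,  8.76052666e-04,  1.31586757e-06,
       -1.34659077e-03,  4.78789276e-04]), 'joint_efforts': array([-1.44052261e-03, -4.05982769e+01, -2.92620581e+01, -2.77224490e-04,
        5.89808245e-03, -1.03628700e-06]), 'position': array([225.2228463 , 635.53496683, 199.429625  ]), 'orientation': array([-3.73783159e-04,  1.69567436e-01,  9.85517858e-01, -1.13893472e-03]), 'force': array([-0.19182208, -0.97258784, -0.09619007]), 'torque': array([0.03087199, 0.05819279, 0.01312195]), 'gripper_width': 85.37055575508789}
scene {'mtx': array([[405.43611856,   0.        , 252.64799322],
       [  0.        , 405.43611856, 185.46342554],
       [  0.        ,   0.        ,   1.        ]]), 'position': array([1241.90938037,  264.76634623, 1037.15057967]), 'orientation': array([-0.19480231,  0.53684915,  0.77250966, -0.27762182])}
top {'mtx': array([[494.66045485,   0.        , 261.33532269],
       [  0.        , 494.66045485, 193.75364222],
       [  0.        ,   0.        ,   1.        ]]), 'position': array([ 357.00364243,   11.62050618, 1823.89054633]), 'orientation': array([ 0.03691453, -0.6981851 ,  0.71429262, -0.03099898])}
wrist {'mtx': array([[330.7033853 ,   0.        , 255.54452045],
       [  0.        , 330.7033853 , 196.43021636],
       [  0.        ,   0.        ,   1.        ]]), 'position': array([160.2969809 , 660.19547219, 372.62768044]), 'orientation': array([0.11306717, 0.80880056, 0.57166257, 0.07911623])}
```

View pics/scene0.png

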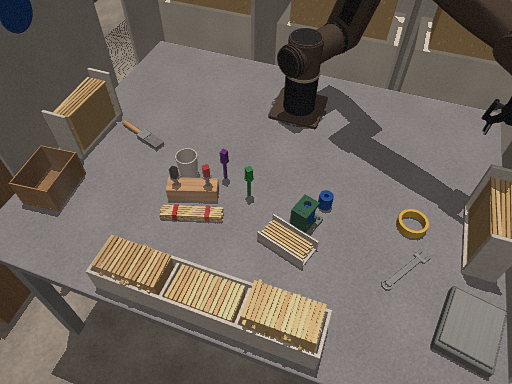

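View pics/top0.png

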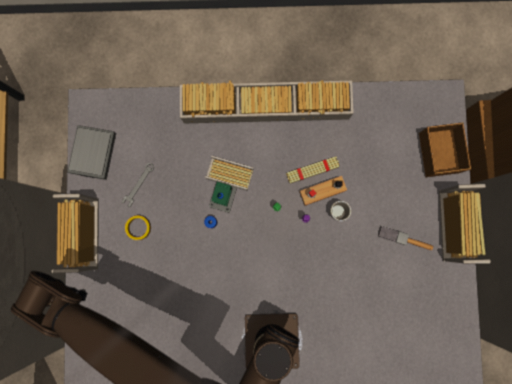

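View pics/wrist0.png

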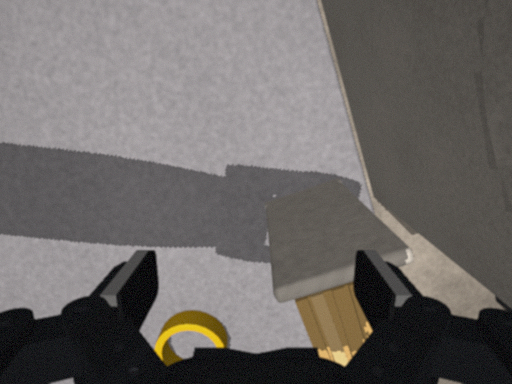

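```bash
cat > h.py <<'E'
from cell import sensors, read_camera, camera_info, order
import cv2, numpy as np
from scipy.spatial.transform import Rotation as R
def Q(q): return R.from_quat([q[1],q[2],q[3],q[0]])
def onplane(ci,uv,z):
    d=np.linalg.inv(ci["mtx"])@np.array([uv[0],uv[1],1.0]); d=Q(ci["orientation"]).apply(d)
    p=np.array(ci["position"]); return p+d*(z-p[2])/d[2]
def proj(ci,P):
    c=Q(ci["orientation"]).inv().apply(np.atleast_2d(P)-ci["position"]); c=c@ci["mtx"].T
    return c[:,:2]/c[:,2:]
def blob(im,lo,hi,n=3):
    hsv=cv2.cvtColor(im,cv2.COLOR_RGB2HSV); m=cv2.inRange(hsv,np.array(lo),np.array(hi))
    k,l,st,c=cv2.connectedComponentsWithStats(m)
    o=[(int(st[i,4]),c[i].round(1).tolist(),st[i,:4].tolist()) for i in range(1,k)]
    return sorted(o,reverse=True)[:n]
E
python3 - <<'E'
from h import *
im=cv2.imread("pics/scene0.png"); t=cv2.imread("pics/top0.png")
a=cv2.resize(im[135:275,150:350],(800,560),interpolation=cv2.INTER_CUBIC); cv2.imwrite("pics/sz.png",a)
b=cv2.resize(t[145:235,195:355],(800,450),interpolation=cv2.INTER_CUBIC); cv2.imwrite("pics/tz.png",b)
E
```

```text
(no output)
```

View pics/sz.png

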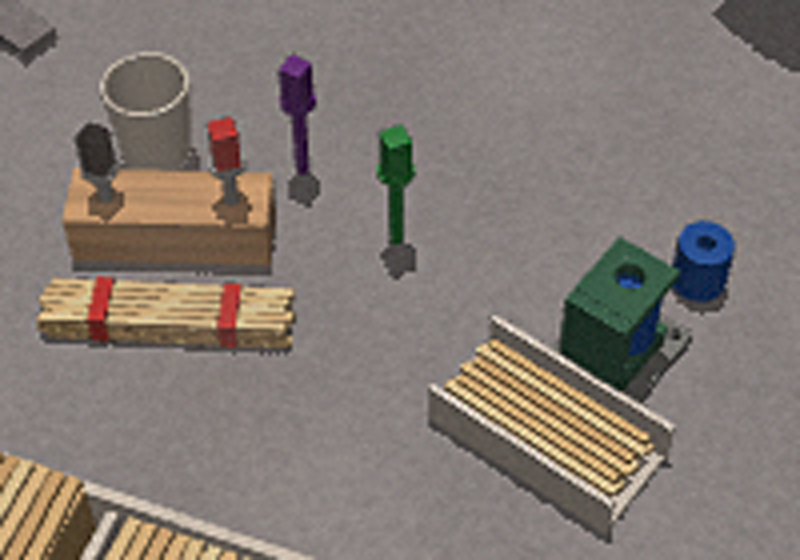

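View pics/tz.png

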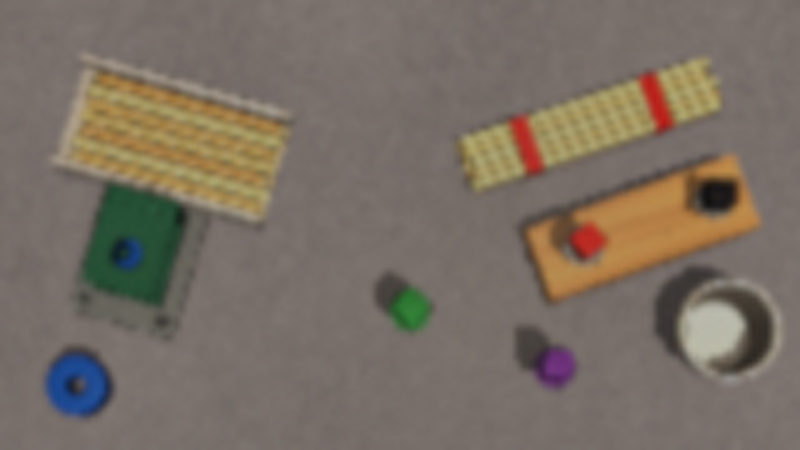

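```bash
python3 - <<'E'
from h import *
T=camera_info("top");S=camera_info("scene")
im=cv2.imread("pics/top0.png")[:,:,::-1].copy(); sc=cv2.imread("pics/scene0.png")[:,:,::-1].copy()
print(blob(im,[0,180,120],[6,255,255])); print(blob(sc,[0,170,100],[8,255,255]))
t=lambda u,v:(u/5+195-.4,v/5+145-.4)
s=lambda u,v:(u/4+150-.4,v/4+135-.4)
print("pin", onplane(T,t(588,238),133), onplane(S,s(222,126),133))
print("black", onplane(T,t(720,195),123))
print("hole", onplane(T,t(128,254),98), onplane(S,s(630,275),98))
print("green lug corners", [onplane(T,t(*p),98).round(1)[:2] for p in [(108,182),(187,205),(162,306),(83,283)]])
print("green lug scene", [onplane(S,s(*p),98).round(1)[:2] for p in [(620,238),(680,275),(627,333),(566,294)]])
print("holder", [onplane(T,t(*p),50).round(1)[:2] for p in [(523,228),(733,154),(761,226),(550,301)]])
print("holder S", [onplane(S,s(*p),50).round(1)[:2] for p in [(77,168),(272,176),(272,228),(65,222)]])
print("green",onplane(T,t(411,308),110),"purple",onplane(T,t(556,366),110),"cup",onplane(T,t(730,330),85),"spare",onplane(T,t(78,385),50))
E
```

```text
[(32, [325.8, 164.9], [323, 160, 6, 11]), (27, [312.1, 192.5], [309, 190, 7, 6]), (26, [299.8, 173.7], [298, 169, 5, 10])]
[(40, [174.7, 209.4], [172, 204, 6, 11]), (34, [207.0, 211.1], [205, 206, 5, 11]), (24, [205.1, 166.8], [202, 165, 7, 5])]
pin [ 521.4184454  -150.68797861  133.        ] [ 517.52428111 -153.93137893  133.        ]
black [ 550.12365958 -243.74515297  123.        ]
hole [521.0568914  168.56956564  98.        ] [519.13082096 168.27454696  98.        ]
green lug corners [array([572.2, 181.9]), array([554.7, 126.6]), array([484. , 145.3]), array([501.4, 200.4])]
green lug scene [array([488.5, 152.2]), array([506.4, 202.3]), array([569.5, 180. ]), array([551.8, 129.7])]
holder [array([ 537.8, -112.1]), array([ 588. , -265.2]), array([ 535.3, -283.3]), array([ 484.7, -129.9])]
holder S [array([ 533.5, -282.5]), array([ 486.4, -132.2]), array([ 535.5, -110.9]), array([ 586.6, -265. ])]
green [477.69701889 -28.57929401 110.        ] purple [ 435.15419748 -127.89972253  110.        ] cup [ 458.80199648 -252.90533119   85.        ] spare [432.07837885 210.18074153  50.        ]
```

```bash
cat >> h.py <<'E'
def shift(d,s=None):
    s=s or sensors.read_state(); return Q(s["orientation"]).inv().apply(d)/1000
def camrel():
    s=sensors.read_state(); c=camera_info("wrist"); q=Q(s["orientation"])
    return q.inv().apply(c["position"]-s["position"]), q.inv()*Q(c["orientation"])
def lookat_tcp(P,uv,z,s=None):
    "TCP xy such that at TCP height z, current orientation, P appears at pixel uv"
    s=s or sensors.read_state(); c=camera_info("wrist"); off=np.array(c["position"])-s["position"]
    c2=dict(c); c2["position"]=np.array([0,0,z+off[2]]); g=onplane(c2,uv,P[2])
    return np.array(P[:2])-g[:2]-off[:2]
E
python3 - <<'E'
from h import *
r,q=camrel(); print(r,q.as_matrix().round(3))
print(proj(camera_info("wrist"),sensors.read_state()["position"]))
print(shift([255,-235,60]).round(4))
for uv in [(256,200),(256,260)]: print(lookat_tcp([520,-152,133],uv,260))
E
```

```text
[  69.48824842    1.10101667 -173.0595962 ] [[ 0.    -0.962 -0.274]
 [ 1.     0.     0.001]
 [-0.001 -0.274  0.962]]
[[253.26575992 231.14541658]]
[-0.3189 -0.1364 -0.0598]
[ 501.21591619 -147.02496515]
[ 442.35690668 -126.20131031]
```

```bash
python3 -m pendant '[{"x":-0.035,"y":-0.015,"z":-0.007},{"x":-0.07,"y":-0.03,"z":-0.014},{"x":-0.105,"y":-0.045,"z":-0.021},{"x":-0.14,"y":-0.06,"z":-0.028},{"x":-0.175,"y":-0.075,"z":-0.035},{"x":-0.21,"y":-0.09,"z":-0.042},{"x":-0.245,"y":-0.105,"z":-0.049},{"x":-0.28,"y":-0.12,"z":-0.056},{"x":-0.319,"y":-0.136,"z":-0.06},{"x":-0.319,"y":-0.136,"z":-0.06}]' 1
python3 - <<'E'
from h import *
s=sensors.read_state(); print(s["t"],s["position"],s["orientation"])
print(shift(np.array([515,168,260])-s["position"]).round(4))
print(lookat_tcp([520,168,98],(256,190),260))
E
```

```text
0.15 [225.28274182 635.6830929  199.71984028] [-3.10915795e-04  1.69575659e-01  9.85516716e-01 -8.95428832e-04]
[-0.4294 -0.3441 -0.0598]
[501.74634999 172.77525424]invalid input
```

```bash
python3 -m pendant '[{"x":-0.035,"y":-0.015,"z":-0.007,"twist":0},{"x":-0.07,"y":-0.03,"z":-0.014,"twist":0}]' 1; echo; python3 -m pendant --help
```

```text
t: 0.32
position: [280.3, 584.2, 213.4]
orientation: [-0.001, 0.168, 0.986, -0.001]
force: [0.6, -0.4, 0.7]
gripper_width: 85.5
invalid input: not JSON, or not a number
```

```bash
python3 -m pendant '[{"x":-0.035,"y":-0.03,"z":-0.006,"twist":0},{"x":-0.07,"y":-0.06,"z":-0.012,"twist":0},{"x":-0.1,"y":-0.09,"z":-0.018,"twist":0},{"x":-0.13,"y":-0.12,"z":-0.024,"twist":0},{"x":-0.16,"y":-0.15,"z":-0.03,"twist":0},{"x":-0.19,"y":-0.18,"z":-0.036,"twist":0},{"x":-0.22,"y":-0.21,"z":-0.042,"twist":0},{"x":-0.25,"y":-0.24,"z":-0.046,"twist":0},{"x":-0.28,"y":-0.27,"z":-0.046,"twist":0},{"x":-0.31,"y":-0.3,"z":-0.046,"twist":0}]'
python3 - <<'E'
from h import *
s=sensors.read_state(); print(s["t"],s["position"],s["orientation"])
t=lookat_tcp([520,168,98],(256,190),260); print(t, shift(np.array([*t,260])-s["position"]).round(4))
E
```

```text
t: 1.15
position: [466.2, 212.5, 261.2]
orientation: [0.001, 0.169, 0.986, 0.0]
force: [1.0, 0.3, -0.5]
gripper_width: 85.7
1.15 [466.19637695 212.46703676 261.18947371] [5.20388392e-04 1.69466354e-01 9.85535804e-01 2.50280926e-04]
[501.44512769 172.45204089] [-0.0466 -0.0259  0.0012]
```

```bash
python3 -m pendant '[{"x":-0.025,"y":-0.013,"z":0,"twist":0},{"x":-0.043,"y":-0.025,"z":0,"twist":0},{"x":-0.043,"y":-0.025,"z":0,"twist":0},{"x":-0.043,"y":-0.025,"z":0,"twist":0}]'
cat >> h.py <<'E'
import json
def snap(name):
    s=sensors.read_state(); c=camera_info("wrist"); im=read_camera("wrist")
    cv2.imwrite(f"pics/{name}.png",im[:,:,::-1])
    json.dump({k:np.array(v).tolist() for k,v in c.items()},open(f"pics/{name}.json","w"))
    print(s["t"],s["position"].round(1)); return im,c
def load(name):
    c=json.load(open(f"pics/{name}.json")); return cv2.imread(f"pics/{name}.png")[:,:,::-1].copy(),{k:np.array(v) for k,v in c.items()}
E
python3 - <<'E'
from h import *
snap("w1")
E
```

```text
t: 1.48
position: [498.0, 175.6, 260.2]
orientation: [-0.001, 0.171, 0.985, 0.0]
force: [0.2, -0.8, 0.1]
gripper_width: 85.5
1.4833 [498.  175.6 260.2]
```

View pics/w1.png

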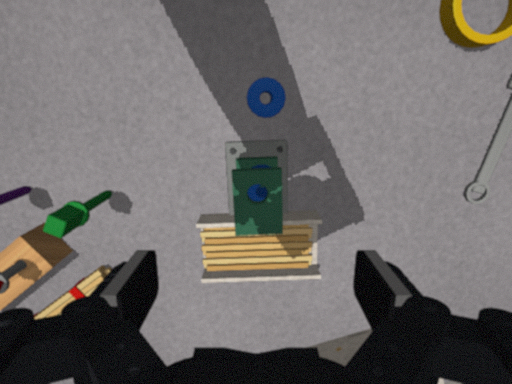

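```bash
python3 - <<'E'
from h import *
im,c=load("w1")
a=cv2.resize(im[135:240,195:325],None,fx=6,fy=5.7,interpolation=cv2.INTER_CUBIC)[:,:,::-1]; a=cv2.convertScaleAbs(a,alpha=1.6,beta=20); cv2.imwrite("pics/w1z.png",a); print(a.shape)
E
```

```text
(598, 780, 3)
```

View pics/w1z.png

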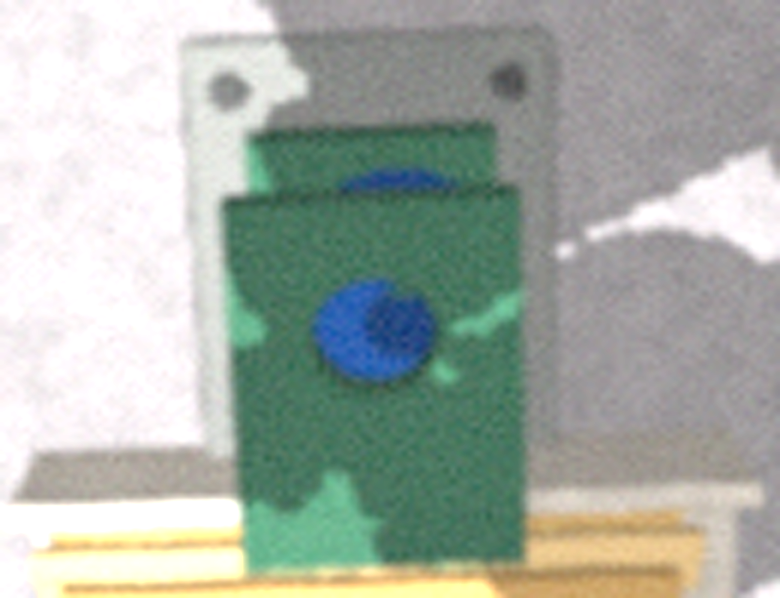

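```bash
python3 - <<'E'
from h import *
im,c=load("w1")
print("hole c",onplane(c,(195+375/6-.4,135+328/5.7-.4),98), "bore", onplane(c,(195+400/6-.4,135+322/5.7-.4),82))
print([onplane(c,(195+u/6-.4,135+v/5.7-.4),98)[:2].round(1) for u,v in [(222,198),(520,187),(525,560),(245,568)]])
t=lookat_tcp([521,168,98],(256,110),150); s=sensors.read_state(); print(t, shift(np.array([*t,150])-s["position"]).round(4))
E
```

```text
hole c [518.73686293 171.41144084  98.        ] bore [523.23446314 174.76160005  82.        ]
[array([487. , 154.8]), array([502.3, 203.6]), array([571.1, 181.7]), array([555.5, 133.3])]
[581.45381342 144.82036803] [-0.0898 -0.0017  0.1101]
```

```bash
python3 -m pendant '[{"x":-0.03,"y":0,"z":0.02,"twist":0},{"x":-0.06,"y":0,"z":0.05,"twist":0},{"x":-0.09,"y":-0.002,"z":0.08,"twist":0},{"x":-0.09,"y":-0.002,"z":0.11,"twist":0},{"x":-0.09,"y":-0.002,"z":0.11,"twist":0},{"x":-0.09,"y":-0.002,"z":0.11,"twist":0},{"x":-0.09,"y":-0.002,"z":0.11,"twist":0}]'
python3 - <<'E'
from h import *
im,c=snap("w2")
p=proj(c,[519,171,98])[0]; print(p)
u,v=int(p[0])-45,max(int(p[1])-40,0); print(u,v)
a=cv2.resize(im[v:v+80,u:u+90],None,fx=7,fy=7,interpolation=cv2.INTER_CUBIC)[:,:,::-1]; cv2.imwrite("pics/w2z.png",cv2.convertScaleAbs(a,alpha=1.6,beta=20))
E
```

```text
t: 2.12
position: [582.0, 145.8, 152.4]
orientation: [0.001, 0.169, 0.986, 0.0]
force: [1.0, 0.4, 0.5]
gripper_width: 85.6
2.1167 [582.  145.8 152.4]
[257.77296352 104.84187479]
212 64
```

View pics/w2z.png

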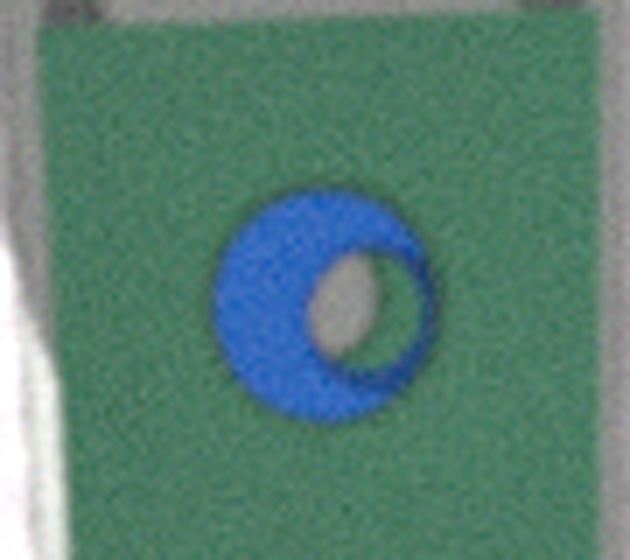

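View pics/w2.png

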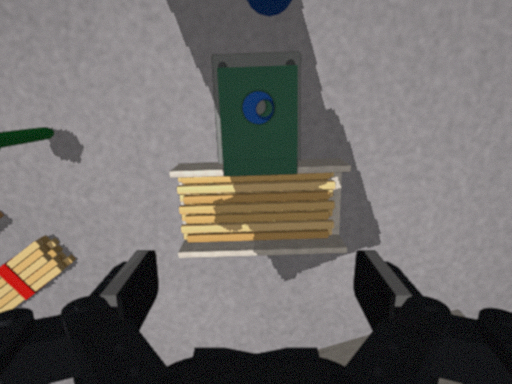

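```bash
python3 - <<'E'
from h import *
im,c=load("w2")
f=lambda u,v:(212+(u+.5)/7-.5,64+(v+.5)/7-.5)
H=onplane(c,f(325,304),98);B=onplane(c,f(371,318),82); 
print(H,B,B-H)
print("r",[np.linalg.norm(onplane(c,f(*p),98)-H).round(1) for p in [(212,304),(438,304),(325,188),(325,422)]])
print("rb",[np.linalg.norm(onplane(c,f(*p),82)-B).round(1) for p in [(305,318),(438,318),(371,247),(371,390)]])
print(np.degrees(np.arctan2(*(B-H)[[1,0]])))
# lug corners
print([onplane(c,f(*p),98)[:2].round(1) for p in [(38,32),(598,12)]])
s=sensors.read_state()
t=lookat_tcp([520,-152,133],(256,215),240); print(t, shift(np.array([*t,240])-s["position"]).round(4))
E
```

```text
[520.35297496 170.68597738  98.        ] [523.4702758  174.70044018  82.        ] [  3.11730084   4.0144628  -16.        ]
r [np.float64(10.7), np.float64(10.7), np.float64(10.5), np.float64(10.9)]
rb [np.float64(6.7), np.float64(6.8), np.float64(6.9), np.float64(7.1)]
52.170033362202105
[array([488.8, 153.8]), array([504.3, 202.9])]
[ 493.05528151 -144.57679803] [-0.0123 -0.3034 -0.087 ]
```

```bash
python3 -m pendant '[{"x":0,"y":0,"z":-0.035,"twist":0},{"x":0,"y":-0.02,"z":-0.07,"twist":0},{"x":0,"y":-0.058,"z":-0.085,"twist":0},{"x":0,"y":-0.098,"z":-0.087,"twist":0},{"x":0,"y":-0.138,"z":-0.087,"twist":0},{"x":0,"y":-0.178,"z":-0.087,"twist":0},{"x":-0.005,"y":-0.218,"z":-0.087,"twist":0},{"x":-0.012,"y":-0.258,"z":-0.087,"twist":0},{"x":-0.012,"y":-0.29,"z":-0.087,"twist":0},{"x":-0.012,"y":-0.303,"z":-0.087,"twist":0}]'
python3 -m pendant '[{"x":0,"y":0,"z":0,"twist":0},{"x":0,"y":0,"z":0,"twist":0},{"x":0,"y":0,"z":0,"twist":0}]'
python3 - <<'E'
from h import *
im,c=snap("w3")
p=proj(c,[520,-152,133])[0]; print(p)
u,v=int(p[0])-45,max(int(p[1])-40,0); print(u,v)
a=cv2.resize(im[v:v+80,u:u+90],None,fx=7,fy=7,interpolation=cv2.INTER_CUBIC)[:,:,::-1]; cv2.imwrite("pics/w3z.png",cv2.convertScaleAbs(a,alpha=1.6,beta=20))
E
```

```text
t: 3.0
position: [491.8, -148.4, 241.3]
orientation: [0.003, 0.171, 0.985, -0.002]
force: [-0.6, 0.7, 0.2]
gripper_width: 85.1
t: 3.25
position: [492.7, -144.3, 239.5]
orientation: [0.002, 0.169, 0.986, -0.0]
force: [-0.5, -0.1, -0.2]
gripper_width: 85.3
3.25 [ 492.7 -144.3  239.5]
[256.01627496 215.72697107]
211 175
```

View pics/w3z.png

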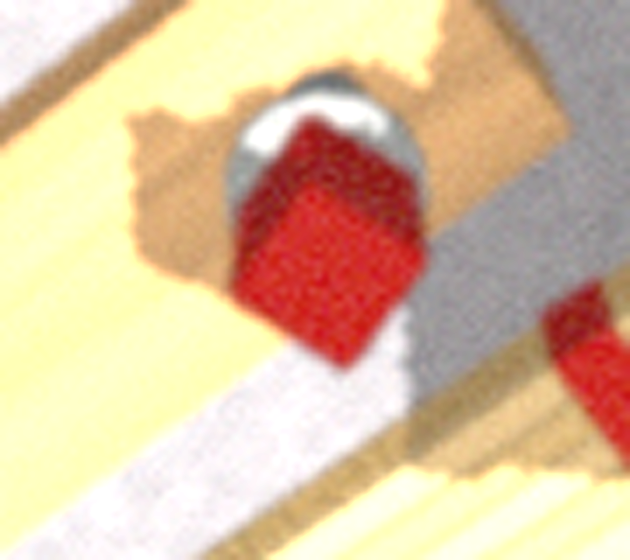

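View pics/w3.png

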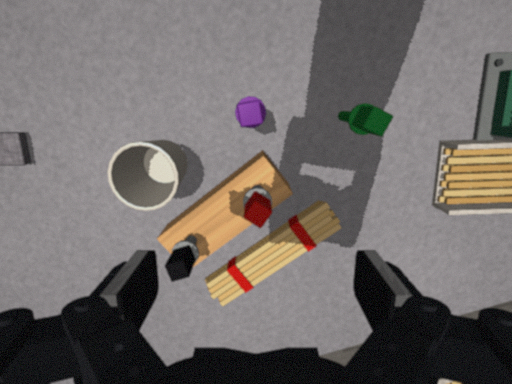

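```bash
python3 - <<'E'
from h import *
im,c=load("w3")
f=lambda u,v:(211+(u+.5)/7-.5,175+(v+.5)/7-.5)
P=np.array([onplane(c,f(*p),133)[:2] for p in [(315,183),(428,258),(345,370),(232,282)]])
print(P.round(1),P.mean(0)); e=np.roll(P,-1,0)-P; print(np.linalg.norm(e,axis=1).round(1)); a=np.degrees(np.arctan2(e[:,1],e[:,0])); print(a, a%90)
Q95=onplane(c,f(315,113),95); print("base corner",Q95, "collar c", onplane(c,f(326,187),95))
s=sensors.read_state(); ty=Q(s["orientation"]).apply([0,1,0]); print("tool y ang",np.degrees(np.arctan2(ty[1],ty[0])))
h=[onplane(c,p,50)[:2] for p in [(265,152),(290,191),(160,240)]]
print("holder",h)
E
```

```text
[[ 506.7 -147.7]
 [ 520.8 -137.5]
 [ 531.7 -152.4]
 [ 515.6 -162.1]] [ 518.68923571 -149.92928035]
[17.5 18.5 18.8 16.9]
[  35.81517294  -54.02984204 -149.15951688  121.79873572] [35.81517294 35.97015796 30.84048312 31.79873572]
base corner [ 507.69786513 -148.03754084   95.        ] collar c [ 518.57171228 -150.20482012   95.        ]
tool y ang 70.57129748080858
holder [array([ 481.09511488, -127.62396858]), array([ 532.46682096, -115.30131587]), array([ 538.43038387, -278.88941881])]
```

```bash
python3 - <<'E'
from h import *
s=sensors.read_state(); print(shift(np.array([518.7,-150,175])-s["position"]).round(4))
E
```

```text
[-0.0264  0.003   0.064 ]
```

```bash
python3 -m pendant '[{"x":-0.01,"y":0.001,"z":0,"twist":0.11},{"x":-0.02,"y":0.003,"z":0.015,"twist":0.22},{"x":-0.0264,"y":0.003,"z":0.03,"twist":0.33},{"x":-0.0264,"y":0.003,"z":0.045,"twist":0.44},{"x":-0.0264,"y":0.003,"z":0.064,"twist":0.55},{"x":-0.0264,"y":0.003,"z":0.064,"twist":0.646},{"x":-0.0264,"y":0.003,"z":0.064,"twist":0.646},{"x":-0.0264,"y":0.003,"z":0.064,"twist":0.646},{"x":-0.0264,"y":0.003,"z":0.064,"twist":0.646}]' 0.7 40
python3 - <<'E'
from h import *
im,c=snap("w4"); s=sensors.read_state()
ty=Q(s["orientation"]).apply([0,1,0]); print("tool y ang",np.degrees(np.arctan2(ty[1],ty[0])), s["orientation"],s["force"])
print(proj(c,s["position"]),proj(c,[518.7,-150,133]))
E
```

```text
t: 4.05
position: [518.8, -150.6, 174.7]
orientation: [0.001, 0.472, 0.882, 0.0]
force: [-0.6, -0.3, 0.3]
gripper_width: 59.7
4.05 [ 518.8 -150.6  174.7]
tool y ang 33.618162432191646 [1.06047245e-03 4.72411243e-01 8.81377610e-01 4.22897249e-05] [ 0.20510392  0.19516941 -0.02453294]
[[253.54833499 232.77061934]] [[254.4014513  208.39840089]]
```

View pics/w4.png

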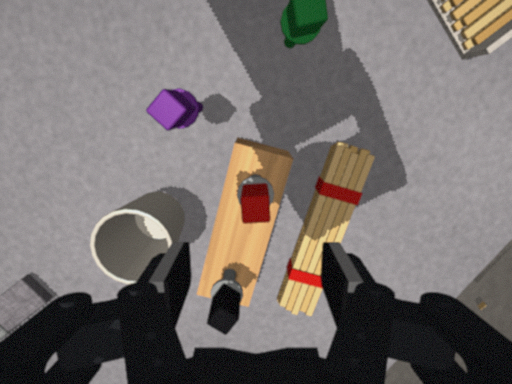

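```bash
python3 - <<'E'
from h import *
im,c=load("w4")
a=cv2.resize(im[165:235,215:300],None,fx=8,fy=8,interpolation=cv2.INTER_CUBIC)[:,:,::-1]; cv2.imwrite("pics/w4z.png",cv2.convertScaleAbs(a,alpha=1.6,beta=20))
E
```

```text
(no output)
```

View pics/w4z.png

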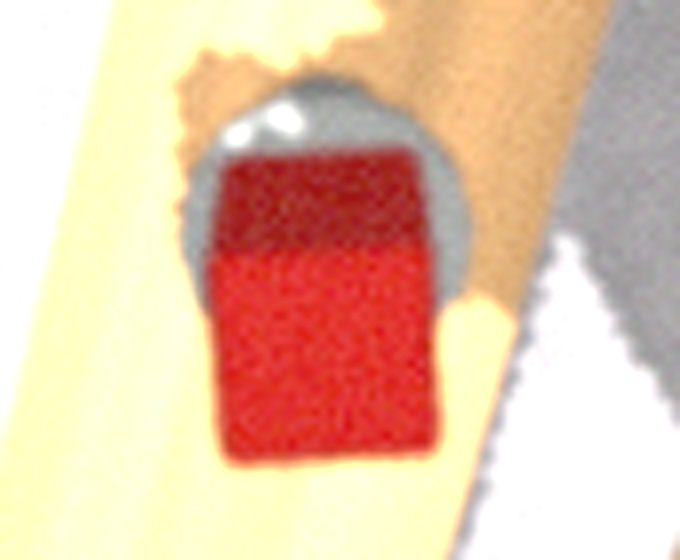

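```bash
python3 - <<'E'
from h import *
im,c=load("w4")
f=lambda u,v:(215+(u+.5)/8-.5,165+(v+.5)/8-.5)
P=np.array([onplane(c,f(*p),133)[:2] for p in [(208,252),(436,244),(440,453),(224,464)]])
print(P.round(1),P.mean(0)); e=np.roll(P,-1,0)-P; print(np.linalg.norm(e,axis=1).round(1)); a=np.degrees(np.arctan2(e[:,1],e[:,0])); print(a%90)
print("base edge mid",onplane(c,f(320,156),95), "top near edge mid",P[:2].mean(0))
s=sensors.read_state(); print(shift(np.array([*P.mean(0),99])-s["position"]).round(4))
E
```

```text
[[ 506.1 -147.9]
 [ 521.7 -136.6]
 [ 532.5 -151.9]
 [ 517.6 -163.1]] [ 519.47651119 -149.88961965]
[19.2 18.7 18.7 19.1]
[35.74754896 35.38060314 36.75220034 37.12293907]
base edge mid [ 514.45577648 -143.52228986   95.        ] top near edge mid [ 513.88794109 -142.2704024 ]
[0.0006 0.001  0.0758]
```

```bash
python3 -m pendant '[{"x":0,"y":0.001,"z":0.015,"twist":-0.044},{"x":0,"y":0.001,"z":0.03,"twist":-0.044},{"x":0,"y":0.001,"z":0.045,"twist":-0.044},{"x":0,"y":0.001,"z":0.058,"twist":-0.044},{"x":0,"y":0.001,"z":0.068,"twist":-0.044},{"x":0,"y":0.001,"z":0.075,"twist":-0.044},{"x":0,"y":0.001,"z":0.075,"twist":-0.044},{"x":0,"y":0.001,"z":0.075,"twist":-0.044}]'
python3 - <<'E'
from h import *
im,c=snap("w5"); s=sensors.read_state(); print(s["force"])
E
```

```text
t: 4.77
position: [519.0, -150.7, 98.9]
orientation: [0.0, 0.454, 0.891, -0.0]
force: [0.1, -0.0, -0.1]
gripper_width: 59.8
4.7667 [ 519.  -150.7   98.9]
[-0.18514447 -0.75367528 -0.38698281]
```

View pics/w5.png

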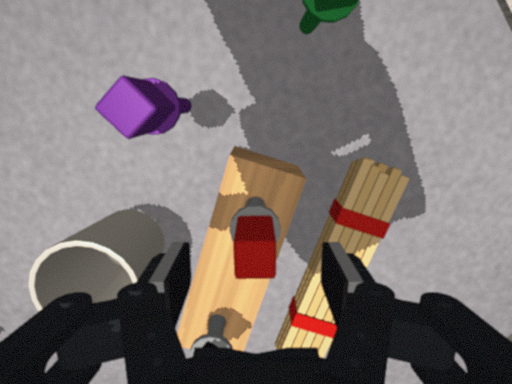

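```bash
python3 -m pendant '[{"x":0,"y":0,"z":0,"twist":0},{"x":0,"y":0,"z":0,"twist":0},{"x":0,"y":0,"z":0,"twist":0},{"x":0,"y":0,"z":0,"twist":0},{"x":0,"y":0,"z":0,"twist":0},{"x":0,"y":0,"z":0,"twist":0},{"x":0,"y":0,"z":0,"twist":0},{"x":0,"y":0,"z":0,"twist":0}]' 0 40
```

```text
t: 5.48
position: [519.4, -150.9, 99.5]
orientation: [0.001, 0.454, 0.891, -0.0]
force: [-0.7, 0.3, 4.5]
gripper_width: 17.8
```

```bash
python3 -m pendant '[{"x":0,"y":0,"z":0,"twist":0},{"x":0,"y":0,"z":-0.002,"twist":0},{"x":0,"y":0,"z":-0.004,"twist":0},{"x":0,"y":0,"z":-0.004,"twist":0}]'
python3 - <<'E'
from h import *
im,c=snap("w6"); s=sensors.read_state(); print(s["force"],s["torque"],s["gripper_width"])
E
```

```text
t: 5.82
position: [518.1, -150.2, 101.8]
orientation: [-0.001, 0.454, 0.891, -0.0]
force: [0.3, -0.4, -2.0]
gripper_width: 17.9
5.8167 [ 518.1 -150.2  101.8]
[ 4.58528222e-01  5.61596304e-04 -1.29346751e+00] [-0.02783873 -0.05749373  0.00457129] 18.14490104063992
```

View pics/w6.png

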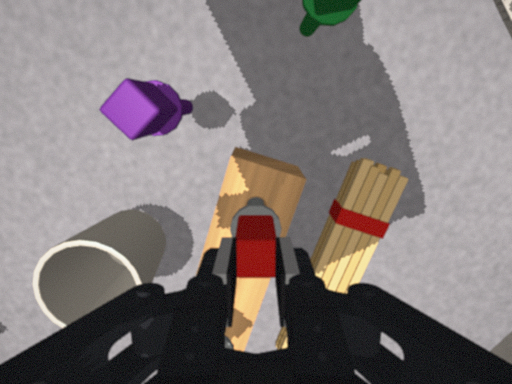

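```bash
python3 -m pendant '[{"x":0,"y":0,"z":-0.008,"twist":0},{"x":0,"y":0,"z":-0.018,"twist":0},{"x":0,"y":0,"z":-0.028,"twist":0},{"x":0,"y":0,"z":-0.04,"twist":0},{"x":0,"y":0,"z":-0.055,"twist":0},{"x":0,"y":0,"z":-0.075,"twist":0},{"x":0,"y":0,"z":-0.1,"twist":0},{"x":0,"y":0,"z":-0.125,"twist":0},{"x":0,"y":0,"z":-0.125,"twist":0},{"x":0,"y":0,"z":-0.125,"twist":0}]'
python3 - <<'E'
from h import *
im,c=snap("w7"); s=sensors.read_state(); print(s["force"],s["torque"],s["gripper_width"])
cv2.imwrite("pics/s7.png",read_camera("scene")[:,:,::-1])
print(shift(np.array([520.4,170.7,s["position"][2]])-s["position"]))
E
```

```text
t: 6.7
position: [520.0, -151.2, 230.9]
orientation: [0.003, 0.454, 0.891, -0.0]
force: [0.3, 0.2, -2.3]
gripper_width: 17.8
6.7 [ 520.  -151.2  230.9]
[-0.15712148  0.55798502 -1.21638023] [0.01084292 0.01566777 0.06199261] 17.580122685392393
[2.59163570e-01 1.90013013e-01 1.86000899e-04]
```

View pics/w7.png

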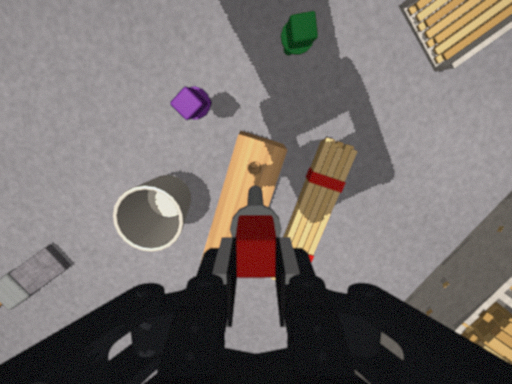

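View pics/s7.png

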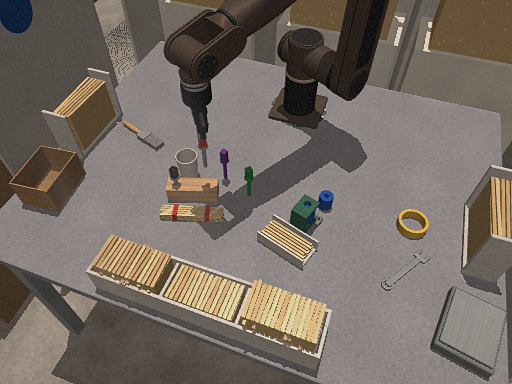

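```bash
python3 -m pendant '[{"x":0.015,"y":0.011,"z":0,"twist":0},{"x":0.045,"y":0.033,"z":0,"twist":0},{"x":0.075,"y":0.055,"z":0,"twist":0},{"x":0.105,"y":0.077,"z":0,"twist":0},{"x":0.135,"y":0.099,"z":0,"twist":0},{"x":0.165,"y":0.121,"z":0,"twist":0},{"x":0.195,"y":0.143,"z":0,"twist":0},{"x":0.225,"y":0.165,"z":0,"twist":0},{"x":0.248,"y":0.182,"z":0,"twist":0},{"x":0.2592,"y":0.19,"z":0,"twist":0}]' - 60
python3 -m pendant '[{"x":0,"y":0,"z":0,"twist":0},{"x":0,"y":0,"z":0,"twist":0},{"x":0,"y":0,"z":0,"twist":0},{"x":0,"y":0,"z":0,"twist":0}]'
python3 - <<'E'
from h import *
im,c=snap("w8"); s=sensors.read_state(); print(s["force"],s["orientation"])
t=s["position"]-[0,0,93]; print(proj(c,t),proj(c,[520.4,170.7,98]))
E
```

```text
t: 7.63
position: [518.5, 174.0, 225.3]
orientation: [-0.002, 0.453, 0.892, -0.001]
force: [-0.2, -0.3, -0.3]
gripper_width: 16.5
t: 7.97
position: [520.0, 169.6, 226.9]
orientation: [-0.001, 0.455, 0.891, -0.001]
force: [0.0, 0.3, -1.1]
gripper_width: 16.7
7.9667 [520.  169.6 226.9]
[ 0.49151562 -0.72875112 -0.94257626] [-3.08767305e-04  4.54888743e-01  8.90548140e-01 -3.82466947e-04]
[[254.56861474 190.4201662 ]] [[255.59503708 179.73639495]]
```

View pics/w8.png

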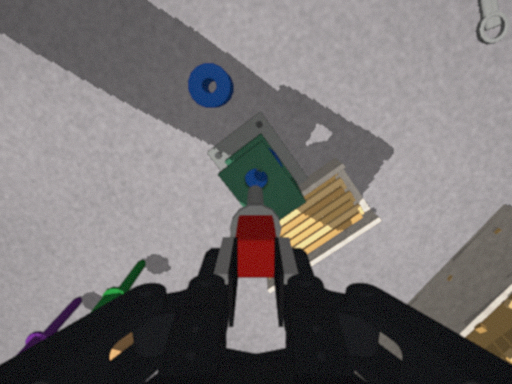

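```bash
python3 - <<'E'
from h import *
im,c=load("w8")
a=cv2.resize(im[140:230,205:305],None,fx=7,fy=6.6,interpolation=cv2.INTER_CUBIC)[:,:,::-1]; cv2.imwrite("pics/w8z.png",cv2.convertScaleAbs(a,alpha=1.8,beta=20))
E
```

```text
(no output)
```

View pics/w8z.png

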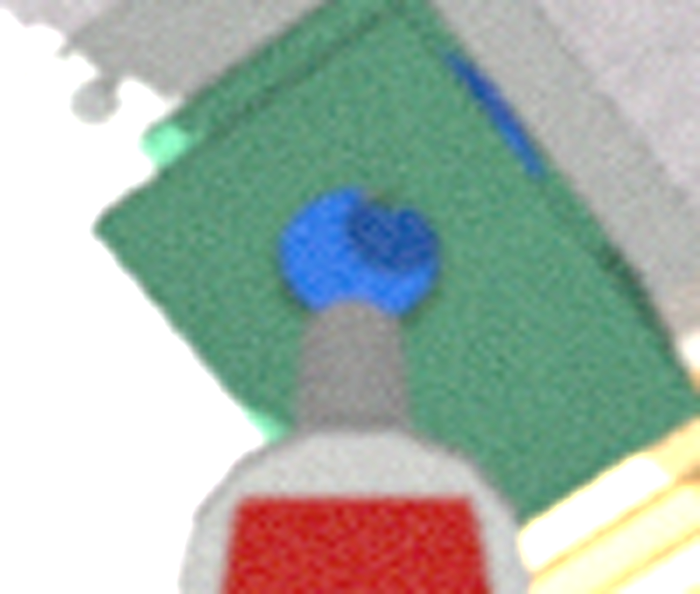

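```bash
python3 - <<'E'
from h import *
im,c=load("w8")
f=lambda u,v:(205+(u+.5)/7-.5,140+(v+.5)/6.6-.5)
H=onplane(c,f(360,262),98);B=onplane(c,f(396,237),82)
print(H,B,B-H,np.linalg.norm((B-H)[:2]),np.degrees(np.arctan2((B-H)[1],(B-H)[0])))
t=onplane(c,f(354,300),134); rad=onplane(c,f(354,180),134)-t; tip=t-rad/np.linalg.norm(rad)*4.4; print("tip",tip)
s=sensors.read_state(); print(s["position"])
E
```

```text
[520.44591921 171.28219253  98.        ] [524.44685552 174.37296812  82.        ] [  4.00093631   3.09077558 -16.        ] 5.055727949283811 37.6865551265858
tip [520.48230922 170.0006952  134.        ]
[520.19645648 169.58226818 227.16383016]
```

```bash
python3 - <<'E'
from h import *
print(shift([3.3,4.2,-31]).round(4))
E
```

```text
[0.0015 0.0052 0.031 ]
```

```bash
python3 -m pendant '[{"x":0.0015,"y":0.0052,"z":0.007,"twist":0},{"x":0.0015,"y":0.0052,"z":0.015,"twist":0},{"x":0.0015,"y":0.0052,"z":0.022,"twist":0},{"x":0.0015,"y":0.0052,"z":0.028,"twist":0},{"x":0.0015,"y":0.0052,"z":0.031,"twist":0},{"x":0.0015,"y":0.0052,"z":0.031,"twist":0},{"x":0.0015,"y":0.0052,"z":0.031,"twist":0}]'
python3 - <<'E'
from h import *
im,c=snap("w9"); s=sensors.read_state(); print(s["force"],s["torque"])
a=cv2.resize(im[140:230,205:305],None,fx=7,fy=6.6,interpolation=cv2.INTER_CUBIC)[:,:,::-1]; cv2.imwrite("pics/w9z.png",cv2.convertScaleAbs(a,alpha=1.8,beta=20))
E
```

```text
t: 8.6
position: [523.5, 175.0, 196.3]
orientation: [-0.0, 0.454, 0.891, -0.0]
force: [0.4, -0.1, -1.6]
gripper_width: 17.1
8.6 [523.5 175.  196.3]
[ 0.26842803  0.9852527  -1.10901956] [ 0.03236617 -0.01710652 -0.04006467]
```

View pics/w9z.png

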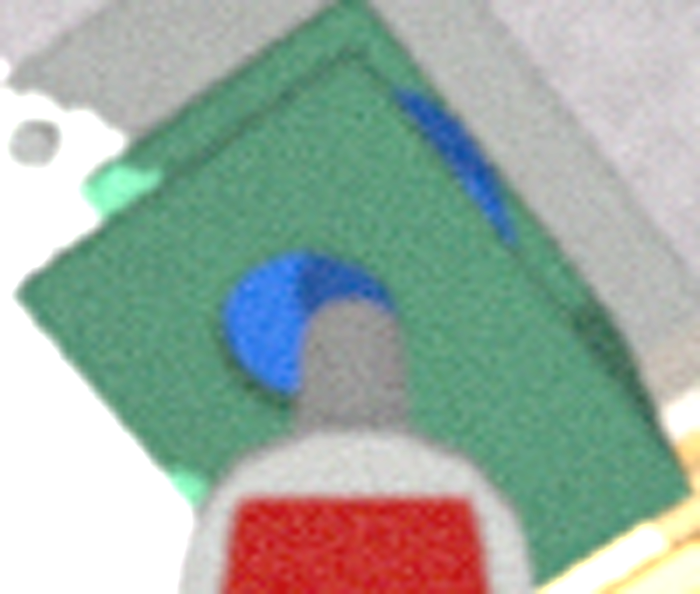

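```bash
python3 - <<'E'
from h import *
im,c=load("w9")
f=lambda u,v:(205+(u+.5)/7-.5,140+(v+.5)/6.6-.5)
g=lambda p:((p[0]-205+.5)*7-.5,(p[1]-140+.5)*6.6-.5)
# where would a hole circle at H project
H=np.array([520.5,171,98])
for a in (0,90,180,270):
    pass
th=np.radians(np.arange(0,360,5)); pts=np.array([g(p) for p in proj(c,H+11*np.c_[np.cos(th),np.sin(th),0*th])]); print("pred L,R,T",pts[:,0].min(),pts[:,0].max(),pts[:,1].min())
B=np.array([524.2,174.5,82])
pts=np.array([g(p) for p in proj(c,B+7*np.c_[np.cos(th),np.sin(th),0*th])]); print("bore pred L,R,T",pts[:,0].min(),pts[:,0].max(),pts[:,1].min())
t=onplane(c,f(354,298),103); rad=onplane(c,f(354,180),103)-t; tip=t-rad/np.linalg.norm(rad)*4.4; print("tip",tip)
E
```

```text
pred L,R,T 218.82386265940715 400.2868816427624 250.85808126545103
bore pred L,R,T 296.76441060487446 406.29393733608583 249.20011837916323
tip [523.88891576 175.51051176 103.        ]
```

```bash
python3 -m pendant '[{"x":-0.0007,"y":-0.0005,"z":0.001,"twist":0},{"x":-0.0007,"y":-0.0005,"z":0.003,"twist":0},{"x":-0.0007,"y":-0.0005,"z":0.005,"twist":0},{"x":-0.0007,"y":-0.0005,"z":0.007,"twist":0},{"x":-0.0007,"y":-0.0005,"z":0.009,"twist":0},{"x":-0.0007,"y":-0.0005,"z":0.011,"twist":0},{"x":-0.0007,"y":-0.0005,"z":0.011,"twist":0}]'
python3 - <<'E'
from h import *
im,c=snap("w10"); s=sensors.read_state(); print(s["force"],s["torque"])
a=cv2.resize(im[140:230,205:305],None,fx=7,fy=6.6,interpolation=cv2.INTER_CUBIC)[:,:,::-1]; cv2.imwrite("pics/w10z.png",cv2.convertScaleAbs(a,alpha=1.8,beta=20))
E
```

```text
t: 9.23
position: [523.2, 174.1, 184.9]
orientation: [-0.0, 0.454, 0.891, -0.0]
force: [-0.2, -0.2, -1.1]
gripper_width: 16.6
9.2333 [523.2 174.1 184.9]
[-0.44009733 -0.02395716 -1.43715627] [ 0.02801324 -0.06730751 -0.01496315]
```

View pics/w10z.png

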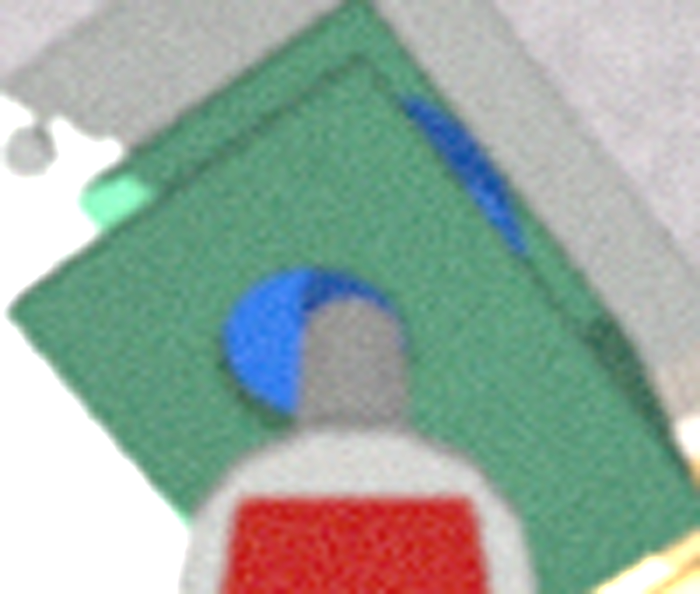

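```bash
python3 -m pendant '[{"x":0,"y":0,"z":0.001,"twist":0},{"x":0,"y":0,"z":0.002,"twist":0},{"x":0,"y":0,"z":0.003,"twist":0},{"x":0,"y":0,"z":0.004,"twist":0},{"x":0,"y":0,"z":0.005,"twist":0},{"x":0,"y":0,"z":0.006,"twist":0},{"x":0,"y":0,"z":0.006,"twist":0}]'
python3 -m pendant '[{"x":0,"y":0,"z":0.0005,"twist":0},{"x":0,"y":0,"z":0.001,"twist":0},{"x":0,"y":0,"z":0.001,"twist":0}]'
python3 -m pendant '[{"x":0,"y":0,"z":0.0005,"twist":0},{"x":0,"y":0,"z":0.001,"twist":0},{"x":0,"y":0,"z":0.001,"twist":0}]'
```

```text
t: 9.87
position: [523.4, 174.1, 179.4]
orientation: [-0.0, 0.454, 0.891, -0.0]
force: [-0.3, -0.3, -1.6]
gripper_width: 17.0
t: 10.12
position: [523.6, 174.2, 178.6]
orientation: [-0.0, 0.454, 0.891, -0.0]
force: [-0.5, -0.6, -1.9]
gripper_width: 16.9
t: 10.37
position: [523.5, 174.2, 177.6]
orientation: [-0.0, 0.454, 0.891, -0.0]
force: [0.3, 0.0, -1.4]
gripper_width: 17.0
```

```bash
python3 - <<'E'
from h import *
s=sensors.read_state(); print(s["position"],s["force"],s["torque"])
E
```

```text
[523.54051778 174.16054363 177.56058543] [ 0.25882617  0.01533665 -1.44641391] [ 0.047142   -0.05283596  0.00530999]
```

```bash
for i in 1 2 3 4; do python3 -m pendant '[{"x":0,"y":0,"z":0.0005,"twist":0},{"x":0,"y":0,"z":0.001,"twist":0},{"x":0,"y":0,"z":0.001,"twist":0}]' | grep -E "pos|force"; done
```

```text
position: [523.5, 174.2, 176.5]
force: [-0.2, -1.2, -2.0]
position: [523.5, 174.1, 175.5]
force: [-0.1, 0.5, -1.3]
position: [523.5, 174.1, 174.5]
force: [-0.0, -0.1, -1.7]
position: [523.5, 174.2, 173.5]
force: [-0.7, -0.3, -0.9]
```

```bash
for i in 1 2 3 4 ; do python3 -m pendant '[{"x":0,"y":0,"z":0.0005,"twist":0},{"x":0,"y":0,"z":0.001,"twist":0},{"x":0,"y":0,"z":0.001,"twist":0}]' | grep -E "pos|force"; done
```

```text
position: [523.5, 174.2, 172.5]
force: [-0.3, 1.1, -0.9]
position: [523.5, 174.2, 171.5]
force: [0.6, 0.2, -1.2]
position: [523.5, 174.1, 170.6]
force: [-0.3, 0.1, -1.6]
position: [523.5, 174.2, 169.5]
force: [0.2, 0.2, -1.4]
```

```bash
for i in 1 2 3; do python3 -m pendant '[{"x":0,"y":0,"z":0.001,"twist":0},{"x":0,"y":0,"z":0.002,"twist":0},{"x":0,"y":0,"z":0.003,"twist":0},{"x":0,"y":0,"z":0.004,"twist":0},{"x":0,"y":0,"z":0.005,"twist":0},{"x":0,"y":0,"z":0.005,"twist":0}]' | grep -E "pos|force"; done
```

```text
position: [523.4, 174.1, 164.3]
force: [-0.7, 0.4, -1.3]
position: [523.4, 174.1, 159.3]
force: [0.6, -0.4, -0.5]
position: [523.4, 174.1, 154.3]
force: [-0.2, -0.3, -0.7]
```

```bash
for i in 1 2; do python3 -m pendant '[{"x":0,"y":0,"z":0.001,"twist":0},{"x":0,"y":0,"z":0.002,"twist":0},{"x":0,"y":0,"z":0.003,"twist":0},{"x":0,"y":0,"z":0.004,"twist":0},{"x":0,"y":0,"z":0.005,"twist":0},{"x":0,"y":0,"z":0.005,"twist":0}]' | grep -E "pos|force|^t"; done
python3 - <<'E'
from h import *
s=sensors.read_state(); print(shift([520.2-s["position"][0],170.6-s["position"][1],0]).round(4))
E
```

```text
t: 14.37
position: [523.4, 174.1, 149.3]
force: [0.3, -0.6, -1.2]
t: 14.87
position: [523.4, 174.1, 144.3]
force: [-0.5, 0.2, -1.3]
[-0.001  -0.0047  0.    ]
```

```bash
python3 -m pendant '[{"x":-0.0001,"y":-0.0005,"z":0,"twist":0},{"x":-0.0002,"y":-0.001,"z":0,"twist":0},{"x":-0.0003,"y":-0.0015,"z":0,"twist":0},{"x":-0.0004,"y":-0.002,"z":0,"twist":0},{"x":-0.0004,"y":-0.002,"z":0,"twist":0}]' | grep -E "pos|force"
python3 -m pendant '[{"x":-0.0001,"y":-0.0005,"z":0,"twist":0},{"x":-0.0002,"y":-0.001,"z":0,"twist":0},{"x":-0.0003,"y":-0.0015,"z":0,"twist":0},{"x":-0.0003,"y":-0.0015,"z":0,"twist":0}]'| grep -E "pos|force"
python3 -m pendant '[{"x":-0.0001,"y":-0.0005,"z":0,"twist":0},{"x":-0.0002,"y":-0.001,"z":0,"twist":0},{"x":-0.0003,"y":-0.0012,"z":0,"twist":0},{"x":-0.0003,"y":-0.0012,"z":0,"twist":0}]'
python3 - <<'E'
from h import *
im,c=snap("w11"); s=sensors.read_state(); print(s["force"],s["torque"])
a=cv2.resize(im[140:240,200:310],None,fx=7,fy=6,interpolation=cv2.INTER_CUBIC)[:,:,::-1]; cv2.imwrite("pics/w11z.png",cv2.convertScaleAbs(a,alpha=1.8,beta=20))
E
```

```text
position: [522.4, 172.8, 144.8]
force: [0.1, 1.3, -1.7]
position: [521.5, 171.7, 144.9]
force: [0.4, 1.0, -2.6]
t: 15.95
position: [520.7, 170.8, 144.9]
orientation: [0.0, 0.454, 0.891, 0.001]
force: [1.6, 2.4, -2.0]
gripper_width: 17.0
15.95 [520.7 170.8 144.9]
[ 1.52391865  1.67953986 -1.72395847] [ 0.55256122 -0.58053449  0.01414528]
```

View pics/w11z.png

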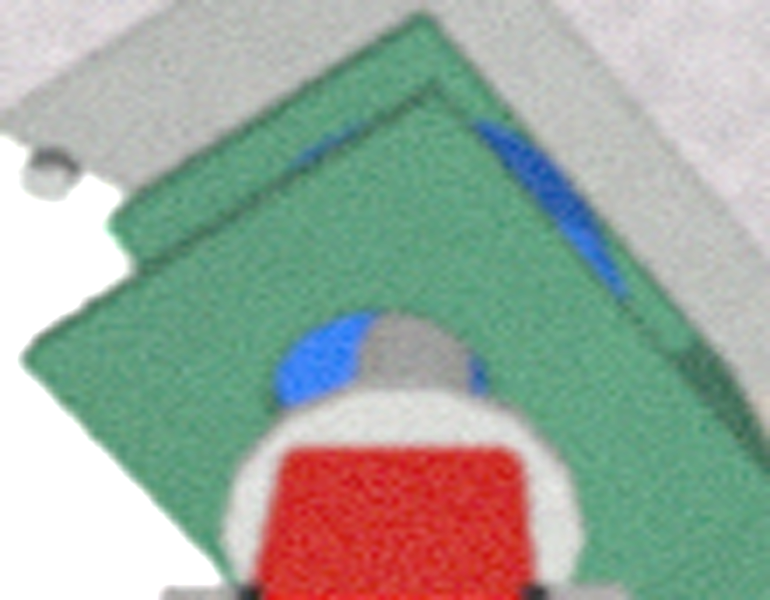

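View pics/w11.png

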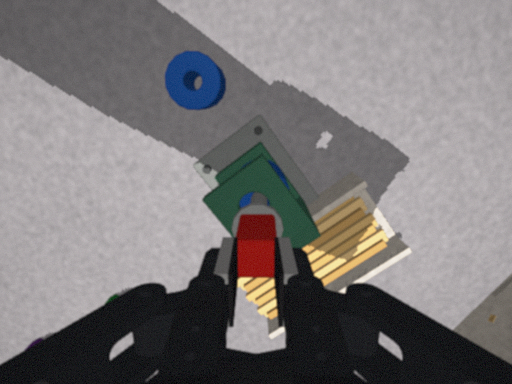

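```bash
python3 -m pendant '[{"x":0,"y":0,"z":0,"twist":0},{"x":0,"y":0,"z":0,"twist":0},{"x":0,"y":0,"z":0,"twist":0},{"x":0,"y":0,"z":0,"twist":0}]' - 110
python3 - <<'E'
from h import *
im,c=snap("w12"); s=sensors.read_state(); print(s["force"],s["torque"])
a=cv2.resize(im[140:240,200:310],None,fx=7,fy=6,interpolation=cv2.INTER_CUBIC)[:,:,::-1]; cv2.imwrite("pics/w12z.png",cv2.convertScaleAbs(a,alpha=1.8,beta=20))
E
```

```text
t: 16.33
position: [520.5, 170.6, 144.8]
orientation: [0.0, 0.454, 0.891, 0.0]
force: [2.2, 2.3, -0.6]
gripper_width: 14.0
16.3333 [520.5 170.6 144.8]
[ 1.97882016  1.82762554 -0.70563422] [ 0.58967912 -0.58043458 -0.01192068]
```

View pics/w12z.png

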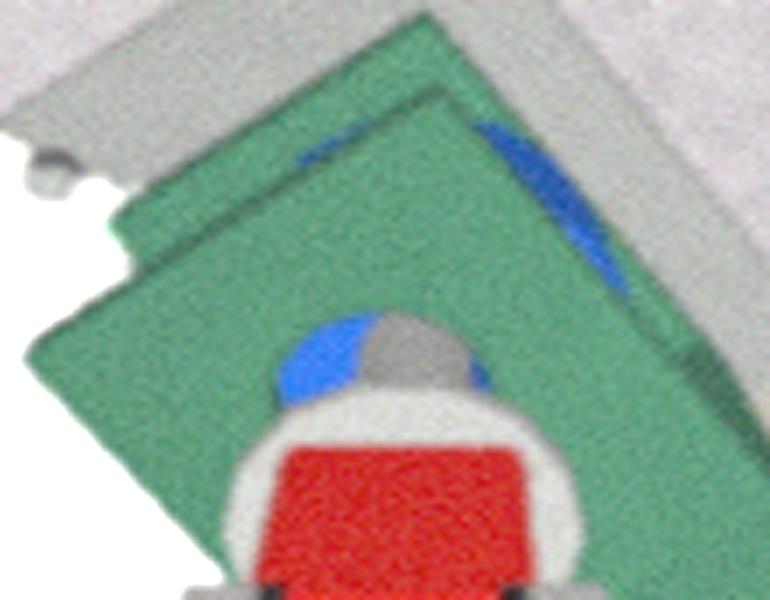

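```bash
for i in 1 2 3; do python3 -m pendant '[{"x":0,"y":-0.0005,"z":0,"twist":0},{"x":0,"y":-0.001,"z":0,"twist":0},{"x":0,"y":-0.001,"z":0,"twist":0}]' | grep -E "pos|force"; done
python3 - <<'E'
from h import *
im,c=snap("w13"); s=sensors.read_state(); print(s["force"],s["torque"])
a=cv2.resize(im[140:240,200:310],None,fx=7,fy=6,interpolation=cv2.INTER_CUBIC)[:,:,::-1]; cv2.imwrite("pics/w13z.png",cv2.convertScaleAbs(a,alpha=1.8,beta=20))
E
```

```text
position: [519.8, 170.1, 144.9]
force: [2.6, 2.2, -1.6]
position: [519.0, 169.5, 144.9]
force: [2.6, 1.9, -1.2]
position: [518.1, 168.8, 144.9]
force: [3.3, 2.4, -0.6]
17.1333 [518.1 168.8 144.9]
[ 3.63089464  2.27396739 -1.27404404] [ 7.83269455e-01 -8.43956424e-01  3.76456163e-04]
```

View pics/w13z.png

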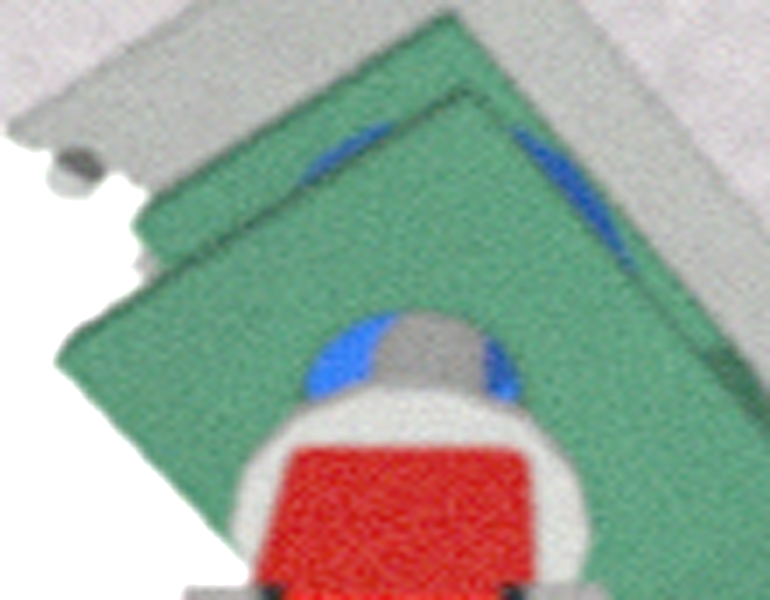

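```bash
for i in 1 2; do python3 -m pendant '[{"x":0,"y":-0.0005,"z":0,"twist":0},{"x":0,"y":-0.001,"z":0,"twist":0},{"x":0,"y":-0.001,"z":0,"twist":0}]' | grep -E "pos|force"; done
python3 - <<'E'
from h import *
im,c=snap("w14"); s=sensors.read_state(); print(s["force"],s["torque"])
a=cv2.resize(im[140:240,200:310],None,fx=7,fy=6,interpolation=cv2.INTER_CUBIC)[:,:,::-1]; cv2.imwrite("pics/w14z.png",cv2.convertScaleAbs(a,alpha=1.8,beta=20))
E
```

```text
position: [517.2, 168.2, 144.8]
force: [3.7, 2.6, -1.1]
position: [516.4, 167.6, 144.8]
force: [2.7, 2.8, -1.3]
17.6833 [516.4 167.6 144.8]
[ 4.09680866  2.25661294 -0.28536684] [ 0.68273396 -0.91680599 -0.00553034]
```

View pics/w14z.png

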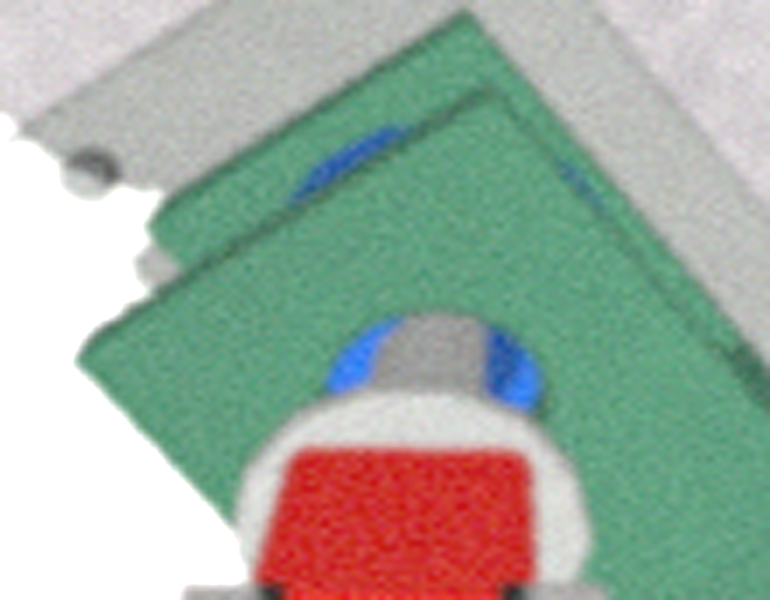

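```bash
python3 - <<'E'
from h import *
im,c=load("w14"); s=sensors.read_state(); q=Q(s["orientation"])
f=lambda u,v:(200+(u+.5)/7-.5,140+(v+.5)/6-.5)
T=lambda P:(q.inv().apply(P-s["position"])).round(2)
print("hole",T(onplane(c,f(436,400),98)),"H known",T(np.array([520.5,171,98])))
print("collar",T(onplane(c,f(414,490),140)))
print("shaft near collar",T(onplane(c,f(431,388),110)))
print("shaft near rim",T(onplane(c,f(441,325),96)), T(onplane(c,f(441,325),90)))
E
```

```text
hole [ 0.55  5.43 46.76] H known [ 0.35  5.33 46.76]
collar [4.86 2.82 4.76]
shaft near collar [ 5.73  4.71 34.76]
shaft near rim [ 9.04  5.92 48.76] [ 7.38  6.05 54.76]
```

```bash
for i in 1 2; do python3 -m pendant '[{"x":0,"y":-0.0005,"z":0,"twist":0},{"x":0,"y":-0.001,"z":0,"twist":0},{"x":0,"y":-0.001,"z":0,"twist":0}]' | grep -E "pos|force"; done
python3 -m pendant '[{"x":0.0001,"y":0.001,"z":0,"twist":0},{"x":0.0002,"y":0.002,"z":0,"twist":0},{"x":0.0003,"y":0.003,"z":0,"twist":0},{"x":0.0003,"y":0.004,"z":0,"twist":0},{"x":0.0003,"y":0.004,"z":0,"twist":0}]' | grep -E "pos|force"
python3 - <<'E'
from h import *
im,c=snap("w15"); s=sensors.read_state(); print(s["force"],s["torque"])
a=cv2.resize(im[140:240,200:310],None,fx=7,fy=6,interpolation=cv2.INTER_CUBIC)[:,:,::-1]; cv2.imwrite("pics/w15z.png",cv2.convertScaleAbs(a,alpha=1.8,beta=20))
E
```

```text
position: [515.6, 167.0, 144.8]
force: [3.4, 2.3, 1.4]
position: [514.7, 166.4, 144.7]
force: [2.9, 3.0, -0.1]
position: [517.2, 168.8, 144.2]
force: [2.0, 0.7, -0.6]
18.65 [517.2 168.8 144.2]
[ 0.65380877  1.55993847 -0.12405048] [ 0.18074656 -0.37795533  0.03778022]
```

View pics/w15z.png

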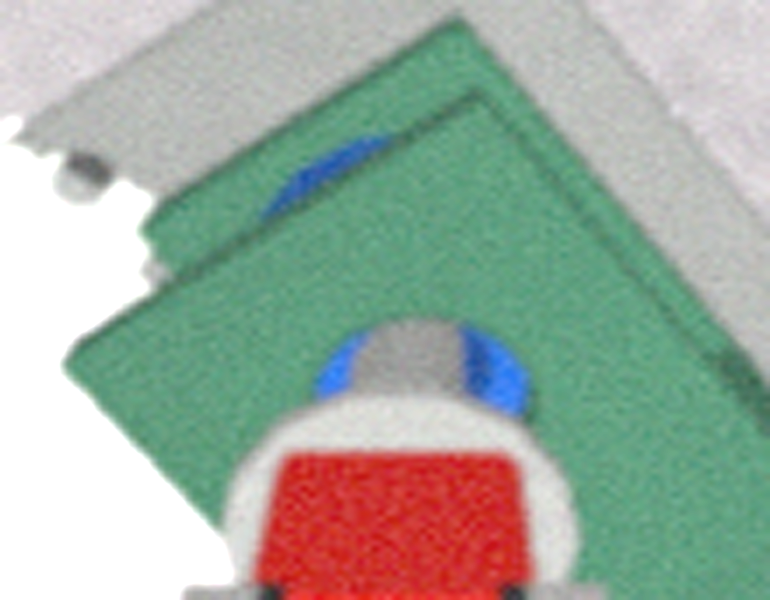

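```bash
cat >> h.py <<'E'
def T(P,s=None):
    s=s or sensors.read_state(); return (Q(s["orientation"]).inv().apply(np.array(P)-s["position"])).round(2)
E
python3 - <<'E'
from h import *
im,c=load("w15")
f=lambda u,v:(200+(u+.5)/7-.5,140+(v+.5)/6-.5)
print("hole",T(onplane(c,f(423,405),98)),"H known",T(np.array([520.5,171,98])))
print("collar",T(onplane(c,f(404,490),140)))
print("shaft near collar",T(onplane(c,f(410,394),110)))
print("shaft near rim",T(onplane(c,f(411,335),96)), T(onplane(c,f(411,335),90)))
E
```

```text
hole [ 0.14  4.1  46.2 ] H known [-0.23  4.06 46.2 ]
collar [5.08 1.99 4.21]
shaft near collar [ 5.23  2.71 34.2 ]
shaft near rim [ 8.01  2.91 48.21] [ 6.32  2.96 54.2 ]
```

```bash
python3 -m pendant '[{"x":0,"y":0.0005,"z":0,"twist":0},{"x":0,"y":0.001,"z":0,"twist":0},{"x":0,"y":0.0015,"z":0,"twist":0},{"x":0,"y":0.0015,"z":0,"twist":0},{"x":0,"y":0.0015,"z":0,"twist":0}]' | grep -E "pos|force"
python3 - <<'E'
from h import *
im,c=snap("w16"); s=sensors.read_state(); print(s["force"],s["torque"], "H",T([520.5,171,98]))
a=cv2.resize(im[140:240,200:310],None,fx=7,fy=6,interpolation=cv2.INTER_CUBIC)[:,:,::-1]; cv2.imwrite("pics/w16z.png",cv2.convertScaleAbs(a,alpha=1.8,beta=20))
E
```

```text
position: [518.4, 169.8, 144.2]
force: [0.7, 1.1, -1.3]
19.1167 [518.4 169.8 144.2]
[-0.02132881 -1.38749283 -1.31872237] [ 0.07803421 -0.18000053  0.01314754] H [-0.25  2.44 46.2 ]
```

View pics/w16z.png

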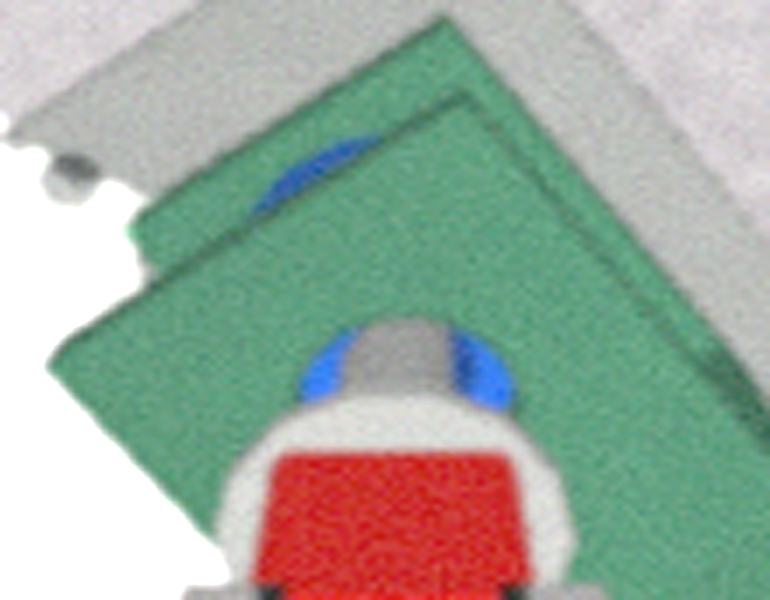

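```bash
python3 -m pendant '[{"x":-0.0003,"y":0.0004,"z":0,"twist":0},{"x":-0.0003,"y":0.0009,"z":0,"twist":0},{"x":-0.0003,"y":0.0009,"z":0.002,"twist":0},{"x":-0.0003,"y":0.0009,"z":0.004,"twist":0},{"x":-0.0003,"y":0.0009,"z":0.006,"twist":0},{"x":-0.0003,"y":0.0009,"z":0.006,"twist":0}]' | grep -E "pos|force"
for i in 1 2 3; do python3 -m pendant '[{"x":0,"y":0,"z":0.001,"twist":0},{"x":0,"y":0,"z":0.002,"twist":0},{"x":0,"y":0,"z":0.003,"twist":0},{"x":0,"y":0,"z":0.004,"twist":0},{"x":0,"y":0,"z":0.004,"twist":0}]' | grep -E "pos|force"; done
```

```text
position: [519.4, 170.2, 137.9]
force: [-0.5, -0.3, -1.7]
position: [519.7, 170.2, 134.4]
force: [-0.4, 0.1, -1.9]
position: [519.7, 170.2, 130.4]
force: [0.6, -0.2, -0.9]
position: [519.7, 170.2, 126.4]
force: [-0.5, 0.4, -0.5]
```

```bash
for i in 1 2 3 4 5 6; do python3 -m pendant '[{"x":0,"y":0,"z":0.0005,"twist":0},{"x":0,"y":0,"z":0.001,"twist":0},{"x":0,"y":0,"z":0.001,"twist":0}]' | grep -E "pos|force"; done
```

```text
position: [519.9, 170.2, 125.6]
force: [0.6, -0.6, -1.3]
position: [519.8, 170.2, 124.6]
force: [-0.0, 0.5, -1.4]
position: [519.8, 170.2, 123.5]
force: [-0.2, -0.0, -1.4]
position: [519.8, 170.2, 122.5]
force: [0.1, 0.8, -0.9]
position: [519.8, 170.2, 121.5]
force: [-0.5, 0.4, -1.3]
position: [519.8, 170.2, 120.5]
force: [0.2, 0.0, -2.4]
```

```bash
for i in 1 2 3 4 5 6; do python3 -m pendant '[{"x":0,"y":0,"z":0.0005,"twist":0},{"x":0,"y":0,"z":0.001,"twist":0},{"x":0,"y":0,"z":0.001,"twist":0}]' | grep -E "pos|force"; done
```

```text
position: [519.8, 170.2, 119.5]
force: [-0.3, 0.2, -1.7]
position: [519.8, 170.2, 118.5]
force: [0.0, 0.9, -1.1]
position: [519.8, 170.2, 117.5]
force: [0.2, -0.0, -1.6]
position: [519.8, 170.3, 116.5]
force: [0.1, -1.1, -0.8]
position: [519.8, 170.2, 115.5]
force: [-0.0, -0.3, -1.1]
position: [519.8, 170.2, 114.5]
force: [0.9, -0.6, -1.3]
```

```bash
for i in 1 2 3 4 5 6; do python3 -m pendant '[{"x":0,"y":0,"z":0.0005,"twist":0},{"x":0,"y":0,"z":0.001,"twist":0},{"x":0,"y":0,"z":0.001,"twist":0}]' | grep -E "pos|force"; done
```

```text
position: [519.8, 170.2, 113.5]
force: [0.3, -0.1, -1.5]
position: [519.8, 170.2, 112.6]
force: [0.2, -0.1, -2.0]
position: [519.8, 170.2, 111.5]
force: [0.3, -0.5, -2.2]
position: [519.8, 170.2, 110.5]
force: [-1.1, 0.4, -2.0]
position: [519.8, 170.2, 109.5]
force: [0.5, 0.6, -1.1]
position: [519.8, 170.2, 108.6]
force: [-0.1, 0.5, -0.9]
```

```bash
for i in 1 2 3 ; do python3 -m pendant '[{"x":0,"y":0,"z":0.0003,"twist":0},{"x":0,"y":0,"z":0.0005,"twist":0},{"x":0,"y":0,"z":0.0005,"twist":0}]' | grep -E "pos|force"; done
```

```text
position: [519.9, 170.2, 108.1]
force: [0.3, -0.2, -1.0]
position: [520.0, 170.2, 108.0]
force: [-1.5, 0.5, 1.0]
position: [520.1, 170.3, 108.0]
force: [-3.0, -0.5, 4.4]
```

```bash
python3 - <<'E'
from h import *
im,c=snap("w17"); s=sensors.read_state(); print(s["force"],s["gripper_width"])
a=cv2.resize(im[150:290,185:325],None,fx=5.5,fy=4.2,interpolation=cv2.INTER_CUBIC)[:,:,::-1]; cv2.imwrite("pics/w17z.png",cv2.convertScaleAbs(a,alpha=1.8,beta=20))
E
```

```text
26.1667 [520.1 170.3 108. ]
[-3.73854529 -0.33704933  5.36976859] 14.616874820310874
```

View pics/w17z.png

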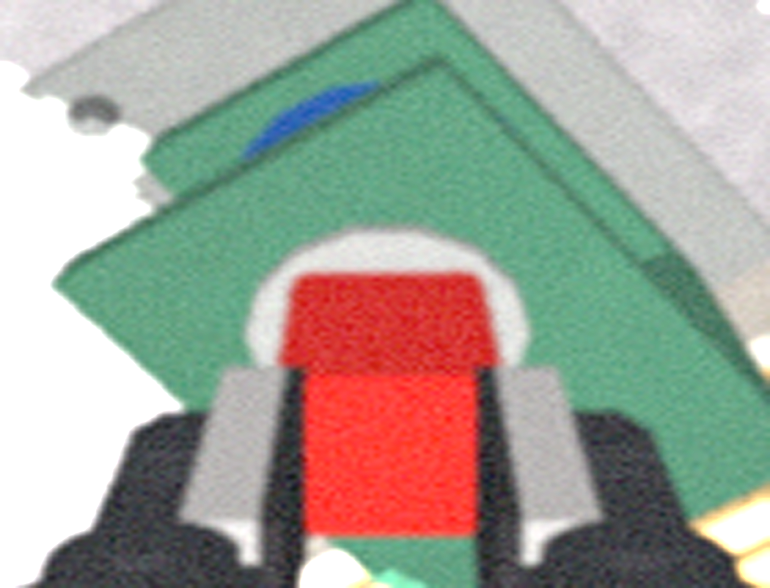

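```bash
python3 -m pendant '[{"x":0,"y":0,"z":-0.0004,"twist":0},{"x":0,"y":0,"z":-0.0004,"twist":0},{"x":0,"y":0,"z":-0.0004,"twist":0}]' 0.35 20
python3 -m pendant '[{"x":0,"y":0,"z":0,"twist":0},{"x":0,"y":0,"z":0,"twist":0},{"x":0,"y":0,"z":0,"twist":0},{"x":0,"y":0,"z":0,"twist":0},{"x":0,"y":0,"z":0,"twist":0},{"x":0,"y":0,"z":0,"twist":0}]' 0.5
python3 - <<'E'
from h import *
im,c=snap("w18")
E
```

```text
t: 26.47
position: [519.9, 170.3, 107.1]
orientation: [0.0, 0.454, 0.891, 0.0]
force: [0.1, 0.4, 0.1]
gripper_width: 30.0
t: 26.97
position: [519.9, 170.3, 107.5]
orientation: [0.0, 0.454, 0.891, 0.0]
force: [-0.3, -0.3, -0.4]
gripper_width: 42.6
26.9667 [519.9 170.3 107.5]
```

View pics/w18.png

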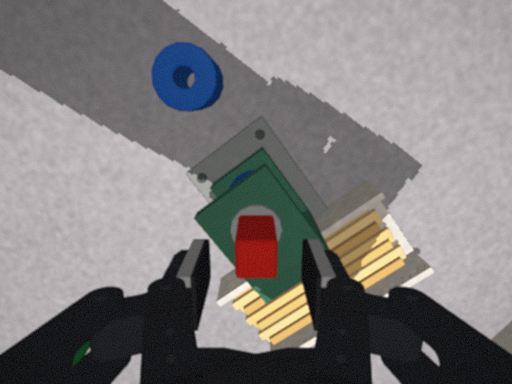

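Released and upright; the jaws clear the grip on both sides. Retract straight up.

```bash
python3 -m pendant '[{"x":0,"y":0,"z":-0.01,"twist":0},{"x":0,"y":0,"z":-0.025,"twist":0},{"x":0,"y":0,"z":-0.045,"twist":0},{"x":0,"y":0,"z":-0.07,"twist":0},{"x":0,"y":0,"z":-0.1,"twist":0},{"x":0,"y":0,"z":-0.13,"twist":0},{"x":0,"y":0,"z":-0.13,"twist":0},{"x":0,"y":0,"z":-0.13,"twist":0}]'
python3 - <<'E'
from h import *
im,c=snap("w19"); sc=read_camera("scene")
cv2.imwrite("pics/s19.png",cv2.resize(sc[135:275,150:350],(800,560),interpolation=cv2.INTER_CUBIC)[:,:,::-1])
a=cv2.resize(im[150:290,185:325],None,fx=5.5,fy=4.2,interpolation=cv2.INTER_CUBIC)[:,:,::-1]; cv2.imwrite("pics/w19z.png",cv2.convertScaleAbs(a,alpha=1.6,beta=10))
E
```

```text
t: 27.68
position: [521.4, 170.5, 241.2]
orientation: [0.003, 0.454, 0.891, 0.002]
force: [-0.3, -0.1, -0.6]
gripper_width: 42.7
27.6833 [521.4 170.5 241.2]
```

View pics/w19z.png

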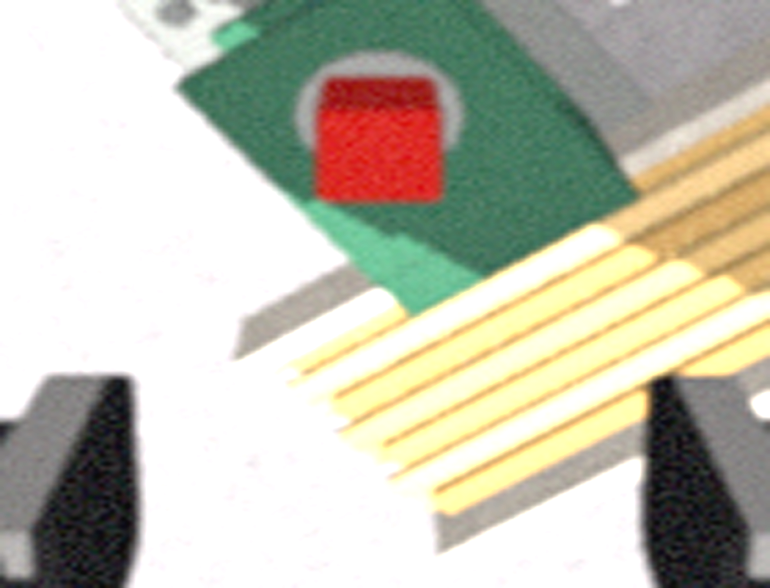

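View pics/s19.png

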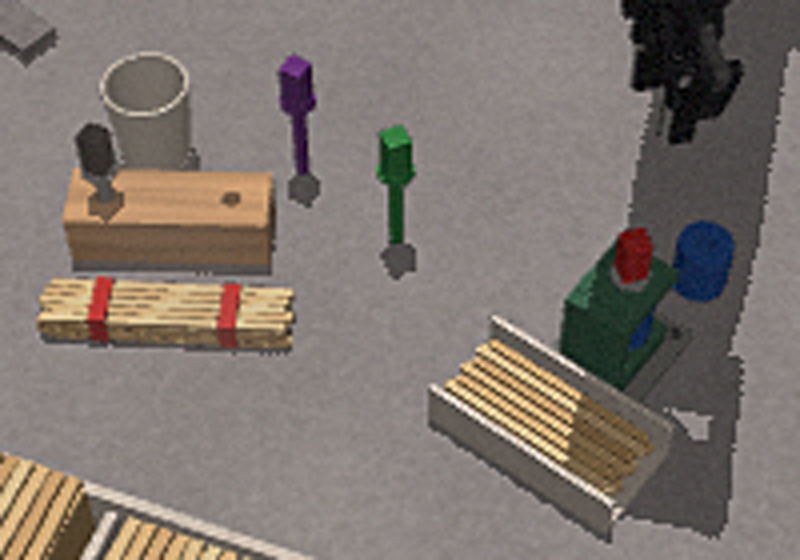

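```bash
python3 - <<'E'
from h import *
im,c=load("w19")
f=lambda u,v:(185+(u+.5)/5.5-.5,150+(v+.5)/4.2-.5)
a=onplane(c,f(378,107),141);b=onplane(c,f(380,77),103); print(a,b,(a-b)[:2]/38)
print("top c",onplane(c,f(379,155),141),"collar c", onplane(c,f(380,116),103))
print(order.job_done())
E
```

```text
[514.80441937 179.15396512 141.        ] [515.8637993  178.25790112 103.        ] [-0.02787842  0.02358063]
top c [520.76140914 171.18917027 141.        ] collar c [521.18826686 170.90745008 103.        ]
the job is handed in; nothing more can be done
None
```

The red-headed pin is through the upper lug, roller and lower lug, let go, and handed in at about 28 s of the 72 s; no verdict was reported.

- **Finding the bore:** the wrist camera showed the roller's bore about 5 mm off the upper-hole axis, at roughly 45° in the world frame. I entered about 4.6 mm off the axis and the nose slipped in with no contact force.
- **Drawing the roller back:** with the nose about 30 mm down the bore, I drew the roller into line at about 4 to 5 N. The pin leaned in the jaws while I did this, so I overshot a little and then backed off until it stood upright.
- **Going home:** the pin went down through the lower lug without resistance. It stopped with the tool at about 108 mm, 1 mm from the expected height, and the force rose to about 5 N as the collar seated.

**Last checks:**
- **Position:** the collar looks flush on the lug. Its centre measured (521.2, 170.9) mm, within 1 mm of the hole axis at (520.5, 171.0).
- **Lean:** the centres of the grip top and collar give about 0.01 rad. A coarser edge measurement gave about 0.035 rad. Both are under the 0.05 limit, but they disagree.
- **Other things:** the gripper is well clear. In the last scene picture, which was a crop, the black pin, bundle, cup and spare roller look unmoved; the tape, wrench and most of the brush were outside it.

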